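# Take the test gauge off its coupling, hang it in the snap hook and cap the port

## Task

The pressure check on the inlet block is finished. Push the coupling's flanged collar right down to release the test gauge, draw the gauge out so that the collar springs back up, and push the gauge's eye through the sprung gate of the snap hook at the far edge of the board, so that the gauge hangs in the hook with the gate shut behind it. Then keep lint out of the open port: set the black dust cap squarely over it, fully down, and leave the screwdriver, the marker pen and the roll of tape where they lie.

Things in the scene. Friction and masses are not known exactly. Their poses are not given: they have to be found in the camera images.
- gauge: Loose steel test gauge, 0.12 kg, 50 mm tall, locked upright in the coupling at the start (any yaw; it can turn). Origin: tip of its nipple, its lowest point; z up its axis; x towards its hanging eye. Nipple 15 mm diameter, z 0 to 26, 24 mm of it in the socket; brass hexagon 19 mm, z 26 to 31; round case 40 mm diameter, z 31 to 50, white dial on top facing up; wire eye level at z 40.
- gauge_case (a point): Centre of the gauge's round case (40 mm diameter, 19 mm tall), on the gauge's axis, 40.5 mm above its nipple tip; axes as gauge. The case is a good grasp, across the eye's direction.
- gauge_eye (a point): Centre of the gauge's eye, 34 mm from the gauge's axis along its x, at mid-height of the case: a round closed ring lying in the plane of the dial, wire 4 mm thick, opening 18 mm, 26 mm over all; axes as gauge.
- eye_bar (a point): The outermost point of the eye's wire (centre of the wire), 45 mm from the gauge's axis along its x; axes as gauge. This bar has to pass the gate and end inside the hook.
- inlet_block: Aluminium block on a 96x118x6 mm steel plate, fixed on the board; origin at the plate's underside on the coupling's axis, z up. The quick coupling stands upright on it. The collar, down 5 mm or more, squeezes in two sprung catches on the nipple; a spring (3 to 4 N) then lifts the gauge 13 mm. It stays there loose, also when the collar is let go, and lifts straight out (11 mm more).
- port_mouth (a point): Centre of the mouth of the coupling's socket, 86 mm above the board; axes as inlet_block. Bore 17 mm; the tube's outside is 23 mm in diameter and stands 9 mm above the collar. The locked gauge's case stands 7 to 26 mm above this point.
- collar (a joint): Travel of the coupling's sprung collar in m: 0 up (home), grows as it is pushed straight down, stop at 0.008. It takes 5 N to start and 8 to 10 N to the stop, and springs back up when let go.
- collar_top (a point): Centre of the top face of the collar's round steel flange, 60 mm diameter, 6 mm thick, 9 mm below port_mouth when home; moves with the collar. The flange stands out 10 mm all round under the gauge's case and is what one pushes on; below it a knurled barrel, 34 mm diameter, 16 mm long.
- keeper_hook: Steel snap hook on a post clamped to the board's far edge, fixed. Origin: foot of the post on the board, z up, x from the hook's nose to the post. An arm 133 mm up carries the hook in the plane y = 0: a 6.4 mm wire comes down at x = -68 mm (spine), turns through a half-round bowl and ends in an upright nose at x = -94 mm, its top 132 mm up. The mouth between nose and spine opens upward.
- hook_mouth (a point): Point on the hook's nose at the level of the closed gate, 125 mm above the board, 7 mm below the top of the nose; axes as keeper_hook. The gate runs from here 22 mm along +x to its pivot at the spine.
- hook_bowl (a point): Deepest point of the inside of the hook's bowl, 13 mm along x from hook_mouth and 32 mm below it; axes as keeper_hook. A hanging gauge's eye bar rests about 2 mm above it.
- gate (a joint): Hook's sprung gate, rad: 0 shut (level, free end at the nose), grows as the free end swings down into the hook, stop 1.25; it cannot go upward. 1.3 N at its free end starts it, 3 N at the stop. With the eye round the nose, an eye bar pressed down on it about 10 mm from the nose slips past its end about 20 mm down, and the gate snaps up above it.
- dust_cap: Black knurled round dust cap, loose, 0.03 kg, 32 mm in diameter, 30 mm tall, standing on its open rim on the board; origin at the centre of the rim, z up. A recess 26 mm wide and 7 mm deep in its underside goes over the 23 mm socket tube; fully down its rim is 7 mm below port_mouth.
- screwdriver: Bystander: screwdriver with an orange handle, 184 mm long, lying on the board.
- marker_pen: Bystander: black marker pen with a red cap, 125 mm long, 18 mm thick, lying on the board.
- masking_tape: Bystander: roll of masking tape, 100 mm across, 25 mm high, lying flat.

How it is judged:
On the way, in this order (a step that is already met when the one before it is completed fails the run):
1. the collar is pushed down (value of joint collar above 0.003 m), for 0.05 s.
2. the gauge is drawn out of the port and the collar is back up (z of gauge in the frame of port_mouth above 0.002 m and value of joint collar below 0.0015 m), for 0.1 s.
3. the eye pushes the gate open (value of joint gate above 0.4 rad and horizontal distance between eye_bar and hook_bowl below 0.02 m).
4. the eye is inside the hook and the gate is shut (x of eye_bar in the frame of hook_bowl between -0.013 and 0.013 m and z of eye_bar in the frame of hook_bowl between -0.001 and 0.031 m and value of joint gate below 0.1 rad), for 0.2 s.
At the end, for the whole second after the job is handed in: Gauge's eye bar inside the hook below the gate (within 13 mm of the bowl's middle along the hook, 10 mm across), gate shut (under 0.1 rad), gauge almost still; collar up; dust cap within 4 mm of the port's axis, at least 5 mm down over the tube, tilt under 0.12 rad, at rest (all of step 4 and y of eye_bar in the frame of hook_bowl between -0.01 and 0.01 m and linear speed of gauge below 0.08 m/s and value of joint collar below 0.0015 m and horizontal distance between dust_cap and port_mouth below 0.004 m and z of dust_cap in the frame of port_mouth below -0.005 m and angle between dust_cap's own z axis and vertical below 0.12 rad and linear speed of dust_cap below 0.02 m/s); the robot touches nothing.
It fails at once if the screwdriver is moved more than 30 mm (distance of screwdriver from where it was at the start of the episode above 0.03 m).
It fails at once if the marker pen is moved more than 30 mm (distance of marker_pen from where it was at the start of the episode above 0.03 m).
It fails at once if the roll of tape is moved more than 30 mm (distance of masking_tape from where it was at the start of the episode above 0.03 m).
It also fails if it takes over 58 s, if anything falls off the work surface, if the arm or the gripper's body presses on something with over 40 N, if the wrist force passes 120 N, or if a joint passes its speed limit or range.

## Robot

A 6-joint arm with a two-finger parallel gripper is mounted at the origin on a cart in front of the work surface, level with it; the furniture and walls round the work are solid. World frame = base frame: x ahead of the robot, y to its left, z up, the work surface at z = 0. Lengths are in m, angles in rad, forces in N, time in s.
With the tool pointing down it reaches from about 0.25 to 0.725 m from the base axis. Payload 4 kg.
Tool frame: the origin (TCP) lies midway between the tips of the shut fingers; the grasp point (between the pads) lies 19 mm behind it (bot.grip_point_offset is the distance from the TCP to the grasp point, in m); z points along the fingers, y is the line along which they close (so a half turn about z gives the same grasp; the last joint's range is limited). The gripper opens to 85 mm and grips with 20 to 120 N. Pads are 22 mm wide; open, the fingers measure 114 mm over their backs; the gripper's body (76 mm by 85 mm) begins 54 mm behind the grasp point. The pads swing forward as they close: fully open they stand 13 mm farther back than shut.
Start: joints at [0, 0.241, 0.005, 1.335, 0, 1.571], TCP at [0.5, -0, 0.231] pointing down, gripper open.
Joint ranges: [-2.72, 2.72], [-1.05, 1.87], [-1.09, 1.28], [-1.99, 2.15], [-1.42, 1.44], [-3.14, 3.14]. Speed limits (rad/s): [2.79, 2.79, 3.14, 3.14, 3.14, 3.14].

## Interface

Orientations are given as a unit quaternion [x, y, z, w].
In Python, from workcell import bot gives the robot as it stands.
- The arm moves only by the tool step_arm, never from a script. Its argument "targets" is text: rows parted by semicolons, each of 7 numbers parted by spaces: the opening, from -1 (shut) to 1 (fully open), so that 0 is half open, then the shift along the world's x, y, z normalised to -1 to 1, where 1 is 0.5 m, then the turn, a rotation vector about the world's x, y, z normalised to -1 to 1, where 1 is pi/4 rad. In form: gripper x y z wx wy wz; .... A call has 1 to 10 rows; each row is the pose to reach, as a shift and turn from the pose commanded when the call began; what a row does not reach only later rows make up. A row lasts 1/12 s, in which the tool goes at most 41.7 mm and 7.16 degrees, less where a joint would pass 70% of its speed; a pose out of reach is approached as far as the arm can. A call with a number of a shift or a turn outside -1 to 1 is refused whole. A call with a gripper value outside its range is refused whole. The fingers move at their own pace and stop on an object; the grip force is fixed at half the most. Time passes only in rows, so rows that repeat a pose let the fingers close. It gives the time, the measured TCP pose, the force, the opening and the grip force at its end, in the units of the state.
- bot.get_obs(): the state, without advancing time (a new reading comes with each control period).
- bot.camera(name): name is "scene" or "side" or "wrist"; returns the picture (384x512x3 uint8, red, green, blue); there is no depth.
- bot.camera_info(name): a dict with "vertical_fov" (degrees; the focal length in pixels is half the picture's height over the tangent of half this angle, whatever the lens; pixels are square), "cx", "cy" (the principal point, pixels), "pose" (4x4, takes a point from camera to world coordinates). Camera axes: x right, y up, looking along -z (the intrinsics and any distortion apply to the point x, -y, -z); pixel columns grow to the right and rows downward; lengths in m; the calibration is good to about 2 mm. A picture is of the moment at which its call begins: read the wrist's pose just before it. camera_info takes no time and is no camera call; for the wrist camera it gives the pose at the moment of the call.
- bot.job_done(): hands the job in; it is judged then, once.
The state is a dict: "clock": time; "joint_pos": joint angles; "joint_vel": joint speeds; "tau": joint torques, N m; "eef_pos": TCP position; "tool_rot": TCP orientation; "ft_force": force on the tool from outside, world axes, zero at the start; "ft_torque": the same for the moment, N m; "grip_width": finger opening in m; "grasp_force": force on a finger pad.
Only numpy, scipy, OpenCV 4.12 (cv2) and the standard library are available. Lean on these libraries where they do the work, as an engineer would, in place of code of your own. Each camera call takes 0.05 s, during which the arm holds its last target. There are 200 camera calls.

## Working session

There is one attempt and no reset: what is moved stays moved. The work goes in short steps, Python scripts to look and compute and a tool call to move; the robot and the scene stay as the last step left them, time stands still between calls to the robot, and variables do not carry over. Pictures are saved under pics/ and viewed, at most 10 in all, crops included, and the job is handed in when it is done.

Besides the shell and the picture viewer there is one more tool, called after ">>>" by a JSON object that holds its "api" and its "payload". step_arm: Moves the arm, as the interface text tells. Scaled input: -1 to 1 covers 0.5 m each way for a shift and pi/4 rad each way for a turn. Its arguments: {"type":"object","properties":{"targets":{"type":"string"}},"required":["targets"]}

```bash
mkdir -p pics; python3 - <<'E'
from workcell import bot
import cv2,numpy as np
np.set_printoptions(precision=4,suppress=True)
for n in("scene","side"):
    im=bot.camera(n); cv2.imwrite(f"pics/{n}0.png",im[:,:,::-1]); print(n,bot.camera_info(n))
i=bot.camera_info("wrist");cv2.imwrite("pics/wrist0.png",bot.camera("wrist")[:,:,::-1]);print(i)
print(bot.get_obs())
a=[cv2.imread(f"pics/{n}0.png") for n in("scene","side")]
E
```

```text
scene {'vertical_fov': 52.18137556152069, 'cx': 246.6910291988064, 'cy': 191.2840100209382, 'pose': array([[-0.7264,  0.3608, -0.5849, -0.0707],
       [-0.687 , -0.3578,  0.6325,  0.7988],
       [ 0.019 ,  0.8613,  0.5078,  0.626 ],
       [ 0.    ,  0.    ,  0.    ,  1.    ]])}
side {'vertical_fov': 42.41078364115436, 'cx': 243.31780260710522, 'cy': 186.10166747052332, 'pose': array([[ 0.8423,  0.2678, -0.4678, -0.0441],
       [-0.539 ,  0.4271, -0.726 , -0.7479],
       [ 0.0054,  0.8636,  0.5041,  0.6939],
       [ 0.    ,  0.    ,  0.    ,  1.    ]])}
{'vertical_fov': 61.63047894999725, 'cx': 260.19686232725246, 'cy': 189.1465995849799, 'pose': array([[ 1.    , -0.0005,  0.0026,  0.5012],
       [-0.0003,  0.956 ,  0.2935,  0.0759],
       [-0.0026, -0.2935,  0.956 ,  0.3732],
       [ 0.    ,  0.    ,  0.    ,  1.    ]])}
{'clock': 0.15, 'joint_pos': array([-0.    ,  0.2413,  0.004 ,  1.3352,  0.    ,  1.5708]), 'joint_vel': array([-0.001 , -0.0028,  0.004 , -0.0005, -0.0001,  0.0004]), 'tau': array([ -0.0016, -37.2633,  25.2638,   0.0123,  -0.    ,   0.    ]), 'eef_pos': array([ 0.4995, -0.    ,  0.2306]), 'tool_rot': array([ 0.7071,  0.7071, -0.0006, -0.0006]), 'ft_force': array([ 0.467 ,  0.5752, -0.3625]), 'ft_torque': array([ 0.0344, -0.0543,  0.0407]), 'grasp_force': 0.0, 'grip_width': 0.0854871636076}
```

View pics/scene0.png

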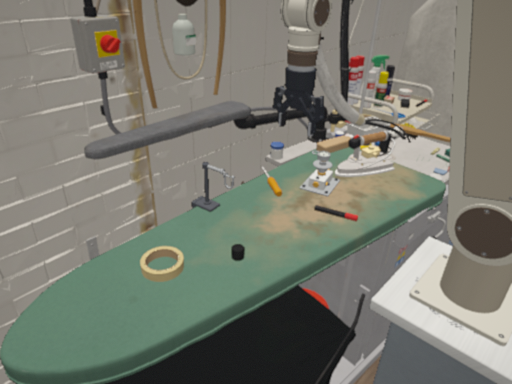

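View pics/side0.png

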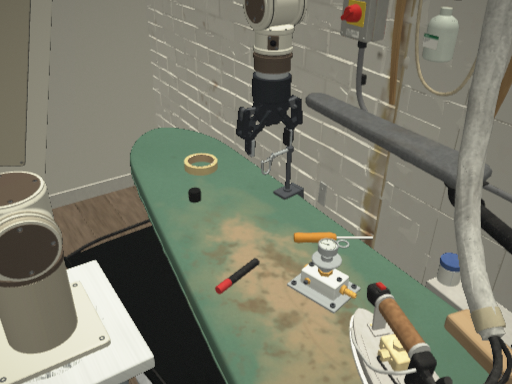

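The scene picture shows the block with the gauge around (320,170), the hook post at (206,200), the cap at (238,252), the tape at (162,262) and the pen at (336,212). The side picture shows the gauge at (327,250), the hook at (270,165), the post foot at (288,190) and the cap at (195,194). I'll enlarge these areas.

```bash
python3 - <<'E'
import cv2,numpy as np
s=cv2.imread("pics/scene0.png");d=cv2.imread("pics/side0.png")
def c(im,x,y,w=66,h=50): return cv2.resize(im[y:y+h,x:x+w],(396,300),interpolation=cv2.INTER_CUBIC)
m=np.vstack([np.hstack([c(s,290,145),c(s,185,160)]),np.hstack([c(d,288,225,80,61),c(d,250,140,80,61)])])
cv2.imwrite("pics/m1.png",m)
E
```

```text
(no output)
```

View pics/m1.png

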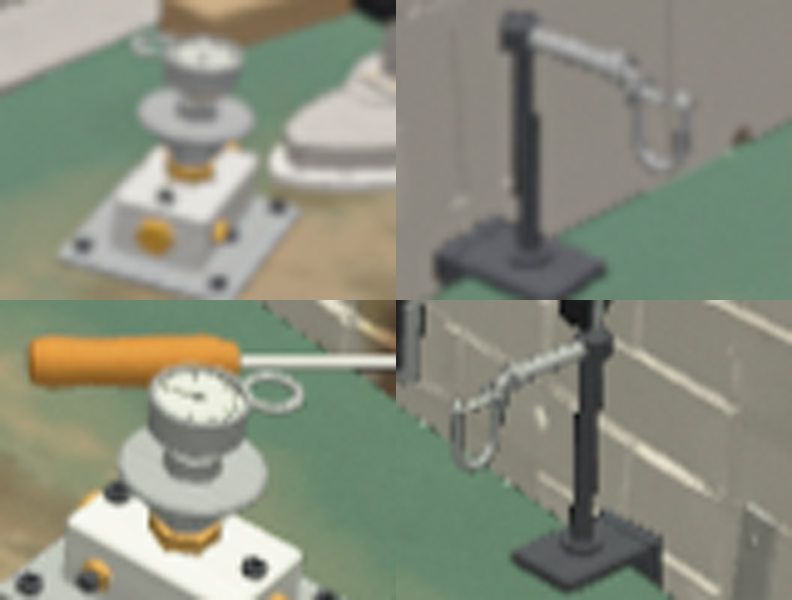

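The enlargement gives the dial centre, the eye (pointing away to the right in the side view), the flange, the hook nose and bowl, and the post. I'll triangulate these.

```bash
cat > h.py <<'E'
from workcell import bot
import cv2,numpy as np
np.set_printoptions(precision=4,suppress=True)
def ray(ci,uv,H=384):
    f=H/2/np.tan(np.radians(ci["vertical_fov"])/2); P=np.array(ci["pose"])
    d=P[:3,:3]@np.array([(uv[0]-ci["cx"])/f,-(uv[1]-ci["cy"])/f,-1]); return P[:3,3],d/np.linalg.norm(d)
def tri(rs):
    A=sum(np.eye(3)-np.outer(d,d) for o,d in rs); b=sum((np.eye(3)-np.outer(d,d))@o for o,d in rs)
    p=np.linalg.solve(A,b); return p,[np.linalg.norm(np.cross(p-o,d)) for o,d in rs]
def atz(r,z): return r[0]+r[1]*(z-r[0][2])/r[1][2]
def proj(ci,p,H=384):
    f=H/2/np.tan(np.radians(ci["vertical_fov"])/2); P=np.array(ci["pose"]); q=P[:3,:3].T@(np.array(p)-P[:3,3])
    return np.array([ci["cx"]-f*q[0]/q[2],ci["cy"]+f*q[1]/q[2]])
E
python3 - <<'E'
from h import *
S=bot.camera_info("scene");D=bot.camera_info("side")
for n,a,b,z in [("dial",(323.8,153.3),(328.4,244.3),.112),("flange",(322.5,163.7),(327,258.5),.077),("eye",(315.3,152.2),(343.2,243.7),.102),
 ("nose",(232.8,176.7),(262.9,161.3),.132),("bowl",(229,187.8),(266,173.7),.09),("foot",(207.3,202.5),(287.8,189.8),.006),("ptop",(205.3,163.3),(290.8,148),.14),("cap",(238,252),(195,194),.015),("tape",(162,262),(201,163),.012),("pen",(336,212),(238,276),.009)]:
    r=[ray(S,a),ray(D,b)]; p,e=tri(r); print(n,p,np.array(e)*1e3,atz(r[0],z),atz(r[1],z))
E
```

```text
dial [ 0.5154 -0.1859  0.1103] [0.8891 0.8891] [ 0.5122 -0.1816  0.112 ] [ 0.515  -0.1869  0.112 ]
flange [ 0.5156 -0.1859  0.0746] [1.5126 1.5126] [ 0.5108 -0.1797  0.077 ] [ 0.5154 -0.1871  0.077 ]
eye [ 0.5501 -0.1913  0.1011] [1.1146 1.1146] [ 0.5473 -0.1881  0.102 ] [ 0.5508 -0.1914  0.102 ]
nose [0.5873 0.1447 0.126 ] [1.9252 1.9252] [0.5764 0.1544 0.132 ] [0.5835 0.1378 0.132 ]
bowl [0.5998 0.1467 0.0868] [1.4263 1.4263] [0.5935 0.1518 0.09  ] [0.5984 0.1437 0.09  ]
foot [0.6815 0.1572 0.0077] [1.8998 1.8998] [0.6806 0.1568 0.006 ] [0.6861 0.1615 0.006 ]
ptop [0.6836 0.1564 0.1345] [0.445 0.445] [0.6744 0.1641 0.14  ] [0.6772 0.1482 0.14  ]
cap [0.4526 0.2616 0.0141] [2.6137 2.6137] [0.4484 0.2637 0.015 ] [0.4552 0.2628 0.015 ]
tape [0.5532 0.4126 0.0127] [1.312 1.312] [0.552  0.4127 0.012 ] [0.5555 0.4154 0.012 ]
pen [ 0.381  -0.0691  0.0076] [0.5631 0.5631] [ 0.3792 -0.0667  0.009 ] [ 0.3807 -0.0702  0.009 ]
```

The points fit the given heights, and the eye lies at about -9° from the gauge axis. I'll move over the gauge, with the fingers across the eye.

>>> {"api": "step_arm", "payload": {"targets": "0.1 0.031 -0.372 0 0 0 0.15; 0.1 0.031 -0.372 0 0 0 0.3; 0.1 0.031 -0.372 0 0 0 0.45; 0.1 0.031 -0.372 0 0 0 0.6; 0.1 0.031 -0.372 0 0 0 0.75; 0.1 0.031 -0.372 0 0 0 0.9; 0.1 0.031 -0.372 0 0 0 0.9"}}

```text
clock: 0.73
eef_pos: [0.515, -0.188, 0.2305]
tool_rot: [0.419, 0.908, 0.0, -0.001]
ft_force: [0.5, 0.6, 0.1]
grip_width: 0.047
grasp_force: 0.0
```

>>> {"api": "step_arm", "payload": {"targets": "0.1 0 0 0 0 0 0.15; 0.1 0 0 0 0 0 0.3; 0.1 0 0 0 0 0 0.45; 0.1 0 0 0 0 0 0.6; 0.1 0 0 0 0 0 0.75; 0.1 0 0 0 0 0 0.9; 0.1 0 0 0 0 0 0.9; 0.1 0 0 0 0 0 0.9"}}

```text
clock: 1.4
eef_pos: [0.5154, -0.185, 0.2312]
tool_rot: [0.08, 0.997, 0.0, -0.0]
ft_force: [-0.3, -0.1, -0.1]
grip_width: 0.047
grasp_force: 0.0
```

```bash
python3 - <<'E'
from h import *
S=bot.camera_info("scene");D=bot.camera_info("side")
print("sleeve",tri([ray(S,(92,150)),ray(D,(308,98))]))
o=bot.get_obs();print(o["eef_pos"],o["tool_rot"],o["grip_width"],o["joint_pos"],o["clock"],o["ft_force"])
W=bot.camera_info("wrist");cv2.imwrite("pics/w1.png",bot.camera("wrist")[:,:,::-1]);np.save("w1.npy",W,allow_pickle=True)
for z in(.112,.086,.077): print(proj(W,[.5155,-.186,z]))
E
```

```text
sleeve (array([0.9108, 0.3672, 0.164 ]), [np.float64(0.003410354655331734), np.float64(0.003410354655331766)])
[ 0.5154 -0.185   0.2312] [ 0.0801  0.9968  0.0002 -0.0003] 0.04696714659206119 [-0.3447  0.3362  0.1351  1.3704  0.0002 -0.1843] 1.4 [-0.2643 -0.1296 -0.1247]
[257.5525 181.9585]
[257.7789 174.3307]
[257.8487 171.9796]
```

View pics/w1.png

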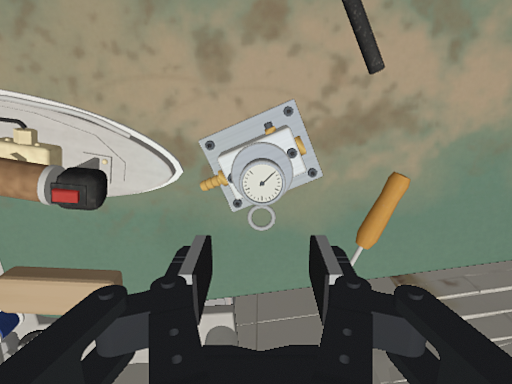

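The wrist view shows the dial at about (262,183), with the eye directly below it at (262,218), so the yaw is right. The open fingers are centred at about column 260. I'll refine the centre with circle fits and the finger reference.

```bash
python3 - <<'E'
from h import *
W=np.load("w1.npy",allow_pickle=True).item();im=cv2.imread("pics/w1.png");g=cv2.cvtColor(im,cv2.COLOR_BGR2GRAY)
hsv=cv2.cvtColor(im,cv2.COLOR_BGR2HSV)
big=cv2.resize(g[150:240,220:310],None,fx=6,fy=6,interpolation=cv2.INTER_CUBIC)
for a,b in((100,150),(60,90),(150,220)):
    c=cv2.HoughCircles(big,cv2.HOUGH_GRADIENT,1.5,20,param1=120,param2=35,minRadius=a,maxRadius=b)
    if c is not None: print(a,[(x/6+220-.4,y/6+150-.4,r/6) for x,y,r in c[0][:3]])
for z in(.240,.235): print(z,proj(W,[.5154,-.185,z]))
for y in(.2300,): pass
row=g[250];print(row[195:225],row[300:335])
E
```

```text
100 [(np.float32(261.975), np.float32(179.225), np.float32(21.841667)), (np.float32(262.475), np.float32(182.725), np.float32(20.166666)), (np.float32(258.725), np.float32(181.225), np.float32(23.991667))]
60 [(np.float32(268.225), np.float32(189.225), np.float32(11.5))]
150 [(np.float32(260.225), np.float32(171.475), np.float32(29.449999)), (np.float32(256.225), np.float32(179.725), np.float32(25.449999)), (np.float32(262.975), np.float32(175.225), np.float32(26.225))]
0.24 [257.4286 255.9771]
0.235 [257.5162 250.8616]
[ 96  95  95  96  98  86  27  19  24  23  22  23  22  21  22  17  40  91
 122 118 118 118 117 118 118 118 119 118 119 120] [119 119 119 119 119 119 119 122 118  83  11  21  24  21  23  21  23  23
  24  16  51  95  97  96  95  96  95  95  95  96  97  93  70  35  23]
```

>>> {"api": "step_arm", "payload": {"targets": "0.17 0.001 0.002 -0.06 0 0 0; 0.17 0.001 0.002 -0.12 0 0 0; 0.17 0.001 0.002 -0.18 0 0 0; 0.17 0.001 0.002 -0.22 0 0 0; 0.17 0.001 0.002 -0.26 0 0 0; 0.17 0.001 0.002 -0.26 0 0 0; 0.17 0.001 0.002 -0.26 0 0 0"}}

```text
clock: 2.03
eef_pos: [0.5151, -0.1844, 0.1005]
tool_rot: [0.079, 0.997, 0.0, -0.001]
ft_force: [-0.4, 0.1, 0.3]
grip_width: 0.0495
grasp_force: 0.0
```

```bash
python3 - <<'E'
from h import *
o=bot.get_obs();print(o["eef_pos"],o["grip_width"],o["ft_force"])
W=bot.camera_info("wrist");im=bot.camera("wrist");a=im[100:384,100:420]
s=bot.camera("side")[220:300,280:380]
m=np.hstack([cv2.resize(a,(480,426)),cv2.resize(s,(300,240)).repeat(1,0) if 0 else np.pad(cv2.resize(s,(312,250),interpolation=2),((0,176),(0,0),(0,0)))])
cv2.imwrite("pics/m2.png",m[:,:,::-1])
for z in(.112,.105): print(proj(W,[*o["eef_pos"][:2],z]))
E
```

```text
[ 0.5151 -0.1844  0.1005] 0.04952628167246615 [-0.4216  0.1331  0.2731]
[257.3711 258.8192]
[257.4922 251.5345]
```

View pics/m2.png

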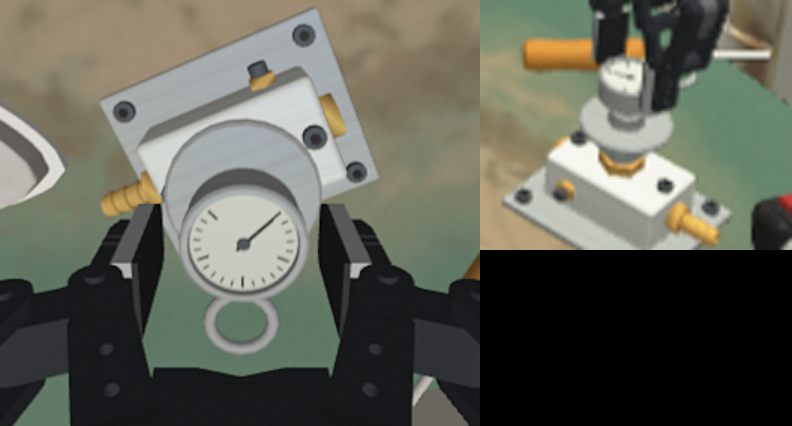

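The dial is centred between the pads (row centre (262,262), pads at 208 and 315), and the flange lies below the fingertips. I'll go down onto the flange.

>>> {"api": "step_arm", "payload": {"targets": "0.17 0 0 -0.03 0 0 0; 0.17 0 0 -0.05 0 0 0; 0.17 0 0 -0.056 0 0 0; 0.17 0 0 -0.06 0 0 0; 0.17 0 0 -0.06 0 0 0"}}

```text
clock: 2.55
eef_pos: [0.5162, -0.185, 0.0724]
tool_rot: [0.079, 0.997, -0.0, 0.0]
ft_force: [-3.0, 1.2, 6.2]
grip_width: 0.0501
grasp_force: 2.7
```

>>> {"api": "step_arm", "payload": {"targets": "0.17 0 0 -0.004 0 0 0; 0.17 0 0 -0.008 0 0 0; 0.17 0 0 -0.012 0 0 0; 0.17 0 0 -0.012 0 0 0"}}

```text
clock: 2.88
eef_pos: [0.5162, -0.185, 0.0671]
tool_rot: [0.079, 0.997, -0.0, 0.001]
ft_force: [-3.0, 1.5, 7.9]
grip_width: 0.0497
grasp_force: 3.9
```

>>> {"api": "step_arm", "payload": {"targets": "0.17 0 0 -0.003 0 0 0; 0.17 0 0 -0.006 0 0 0; 0.17 0 0 -0.006 0 0 0; 0.17 0 0 -0.006 0 0 0"}}

```text
clock: 3.22
eef_pos: [0.5163, -0.185, 0.0659]
tool_rot: [0.079, 0.997, -0.0, 0.001]
ft_force: [-6.6, 2.1, 17.6]
grip_width: 0.0499
grasp_force: 8.6
```

```bash
python3 - <<'E'
from h import *
o=bot.get_obs();print(o["eef_pos"],o["grip_width"],o["ft_force"])
im=bot.camera("wrist");a=im[100:384,100:420]
s=bot.camera("side")[220:300,280:380]
m=np.hstack([cv2.resize(a,(480,426)),np.pad(cv2.resize(s,(312,250),interpolation=2),((0,176),(0,0),(0,0)))])
cv2.imwrite("pics/m3.png",m[:,:,::-1])
E
```

```text
[ 0.5163 -0.185   0.0659] 0.04988500158074076 [-6.6462  2.1334 17.5927]
```

View pics/m3.png

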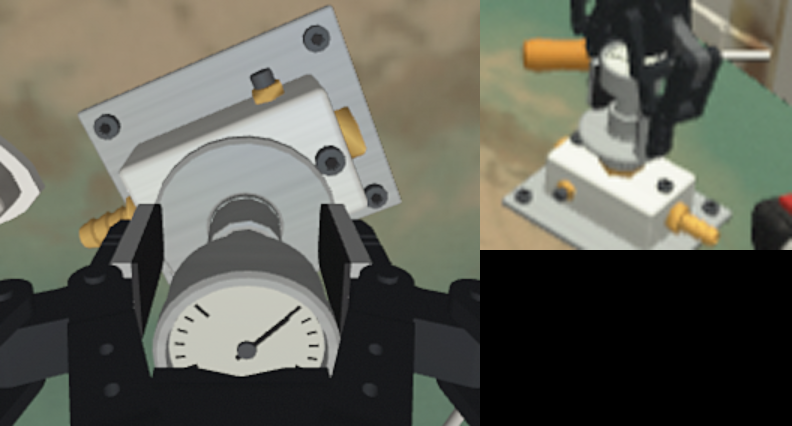

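The gauge has sprung up, with its nipple visible, and the collar is at its stop. Next I'll rise to case height and grip.

>>> {"api": "step_arm", "payload": {"targets": "0.17 0 0 0.02 0 0 0; 0.17 0 0 0.04 0 0 0; 0.17 0 0 0.063 0 0 0; 0.17 0 0 0.063 0 0 0; -0.2 0 0 0.063 0 0 0; -0.2 0 0 0.063 0 0 0; -0.2 0 0 0.063 0 0 0; -0.2 0 0 0.063 0 0 0"}}

```text
clock: 3.98
eef_pos: [0.5166, -0.1852, 0.0938]
tool_rot: [0.078, 0.997, -0.0, 0.001]
ft_force: [1.3, -0.3, 2.4]
grip_width: 0.0385
grasp_force: 59.9
```

>>> {"api": "step_arm", "payload": {"targets": "-0.2 0 0 0.02 0 0 0; -0.2 0 0 0.04 0 0 0; -0.2 0 0 0.06 0 0 0; -0.2 0 0 0.1 0 0 0; -0.2 0 0 0.14 0 0 0; -0.2 0 0 0.18 0 0 0; -0.2 0 0 0.18 0 0 0; -0.2 0 0 0.18 0 0 0"}}

```text
clock: 4.65
eef_pos: [0.5164, -0.1852, 0.1853]
tool_rot: [0.078, 0.997, -0.0, 0.001]
ft_force: [0.3, -0.5, -1.0]
grip_width: 0.0385
grasp_force: 60.9
```

```bash
python3 - <<'E'
from h import *
o=bot.get_obs();print(o["eef_pos"],o["tool_rot"],o["grip_width"],o["ft_force"])
W=bot.camera_info("wrist");im=bot.camera("wrist");np.save("w2.npy",W,allow_pickle=True)
cv2.imwrite("pics/w2.png",im[:,:,::-1])
s=cv2.resize(bot.camera("side")[160:310,270:400],(330,380),interpolation=2)
m=np.hstack([cv2.resize(im[80:384,80:440],(450,380)),s])
cv2.imwrite("pics/m4.png",m[:,:,::-1])
for z in(.086,.077,):print(proj(W,[.5155,-.1845,z]))
E
```

```text
[ 0.5164 -0.1852  0.1853] [ 0.0785  0.9969 -0.0003  0.0011] 0.038542036093742474 [ 0.2535 -0.4832 -0.9768]
[259.3689 186.9245]
[259.4068 183.7292]
```

View pics/m4.png

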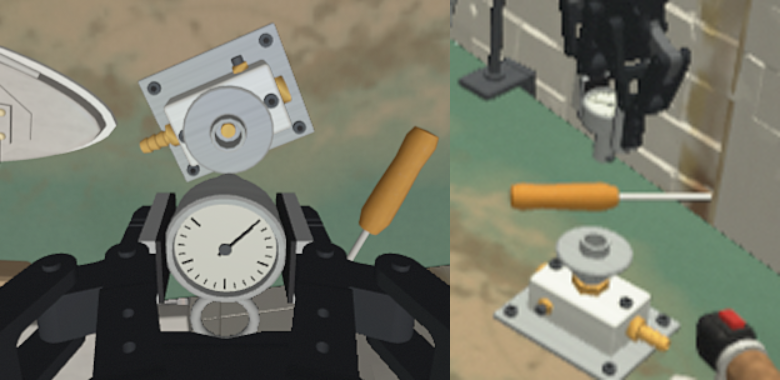

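The gauge is drawn out upright, with the collar up and the port open at about (262,184) in the full wrist image. I'll carry it beside the hook for a close wrist view, since the hook is occluded when it lies straight ahead of the gripper.

>>> {"api": "step_arm", "payload": {"targets": "-0.2 0.02 0.05 0.06 0 0 0; -0.2 0.05 0.11 0.11 0 0 0.1; -0.2 0.08 0.17 0.11 0 0 0.2; -0.2 0.11 0.23 0.11 0 0 0.3; -0.2 0.14 0.3 0.11 0 0 0.4; -0.2 0.168 0.37 0.11 0 0 0.41; -0.2 0.168 0.43 0.11 0 0 0.41; -0.2 0.168 0.45 0.11 0 0 0.41; -0.2 0.168 0.45 0.11 0 0 0.41; -0.2 0.168 0.45 0.11 0 0 0.41"}}

```text
clock: 5.58
eef_pos: [0.5991, 0.0399, 0.2374]
tool_rot: [-0.083, 0.997, -0.0, -0.001]
ft_force: [-0.0, -0.1, -1.0]
grip_width: 0.0385
grasp_force: 60.9
```

```bash
python3 - <<'E'
from h import *
o=bot.get_obs();print(o["eef_pos"],o["tool_rot"],o["grip_width"],o["ft_force"])
W=bot.camera_info("wrist");im=bot.camera("wrist");np.save("w3.npy",W,allow_pickle=True)
cv2.imwrite("pics/w3.png",im[:,:,::-1])
for p in([.5873,.1447,.132],[.5998,.1467,.0868],[.6815,.1572,.006]):print(proj(W,p))
m=np.hstack([cv2.resize(im[130:330,340:512],(430,500),interpolation=2),cv2.resize(im[250:384,190:340],(336,300),interpolation=2).__array__() if 0 else np.pad(cv2.resize(im[240:384,190:340],(350,336),interpolation=2),((0,164),(0,0),(0,0)))])
cv2.imwrite("pics/m5.png",m[:,:,::-1])
E
```

```text
[0.5991 0.0399 0.2374] [-0.0829  0.9966 -0.0004 -0.0015] 0.038496263554643625 [-0.0408 -0.1262 -0.9692]
[389.4657 192.8846]
[369.6654 191.3019]
[340.1377 234.4318]
```

View pics/m5.png

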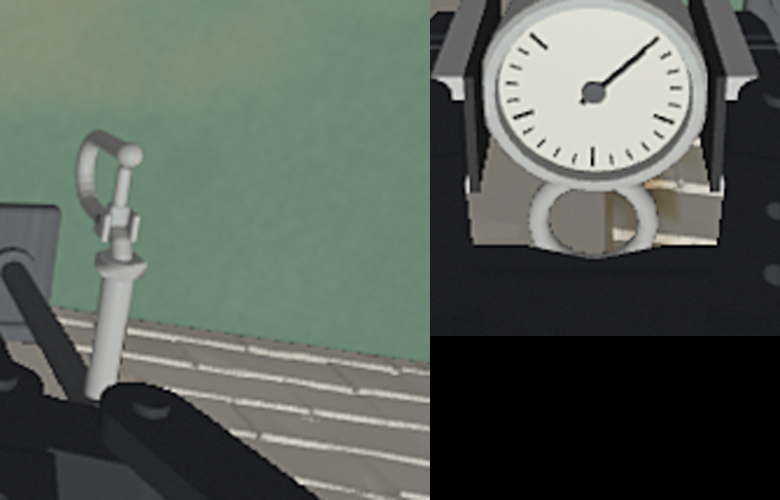

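The wrist view shows the nose ball at (391.6,192), the gate running about 24 px down to (388,220), the dial at (260,280) and the eye at (260,333), so the gauge is aligned with the tool. Next I'll compute the relative shift.

```bash
python3 - <<'E'
from h import *
W=np.load("w3.npy",allow_pickle=True).item()
e=np.array([.5991,.0399,.2374])
eye=atz(ray(W,(259.9,333.4)),e[2]+.021);dial=atz(ray(W,(259.9,279.9)),e[2]+.031)
n=atz(ray(W,(391.6,192)),.129);pv=atz(ray(W,(388,220)),.125);arm=atz(ray(W,(381.2,286)),.133)
pad=atz(ray(W,(0,0)),0)
print("eye",eye,"dial",dial,"d",eye-dial,"tcp-dial",e-dial)
print("nose",n,pv,arm,np.degrees(np.arctan2(*(arm-n)[1::-1])))
W2=np.load("w2.npy",allow_pickle=True).item();e2=[.5164,-.1852,.1853]
print("w2 port",atz(ray(W2,(262.4,184)),.086),"dial",atz(ray(W2,(260,279)),e2[2]+.031))
W1=np.load("w1.npy",allow_pickle=True).item();print("w1 dial",atz(ray(W1,(262.4,182.7)),.112))
S=bot.camera_info("scene");D=bot.camera_info("side")
print(proj(S,n),proj(D,n))
E
```

```text
eye [0.6318 0.0461 0.2584] dial [0.5979 0.0405 0.2684] d [ 0.0339  0.0056 -0.01  ] tcp-dial [ 0.0012 -0.0006 -0.031 ]
nose [0.587  0.1476 0.129 ] [0.6127 0.1535 0.125 ] [0.6716 0.1611 0.133 ] 9.085482691979015
w2 port [ 0.5135 -0.1818  0.086 ] dial [ 0.5146 -0.1837  0.2163]
w1 dial [ 0.5168 -0.1821  0.112 ]
[231.7853 175.4905] [261.7667 160.4867]
```

The eye is 34 mm from the dial, as given. With the camera's lateral bias removed, the nose is at about (0.587,0.1448), which agrees with the scene and side fit. I'll go above it, then down to just over the nose.

>>> {"api": "step_arm", "payload": {"targets": "-0.2 -0.03 0.06 0 0 0 0; -0.2 -0.06 0.12 0 0 0 0; -0.2 -0.091 0.18 0 0 0 0; -0.2 -0.091 0.198 0 0 0 0; -0.2 -0.091 0.198 -0.05 0 0 0; -0.2 -0.091 0.198 -0.11 0 0 0; -0.2 -0.091 0.198 -0.17 0 0 0; -0.2 -0.091 0.198 -0.216 0 0 0; -0.2 -0.091 0.198 -0.216 0 0 0; -0.2 -0.091 0.198 -0.216 0 0 0"}}

```text
clock: 6.47
eef_pos: [0.5537, 0.137, 0.1298]
tool_rot: [-0.081, 0.997, -0.001, -0.002]
ft_force: [0.2, -0.8, -0.5]
grip_width: 0.0384
grasp_force: 60.9
```

```bash
python3 - <<'E'
from h import *
o=bot.get_obs();print(o["eef_pos"],o["tool_rot"],o["ft_force"])
W=bot.camera_info("wrist");w=bot.camera("wrist");s=bot.camera("scene");d=bot.camera("side")
np.save("w4.npy",W,allow_pickle=True)
for n,i in(("w",w),("s",s),("d",d)):cv2.imwrite(f"pics/4{n}.png",i[:,:,::-1])
R=lambda a:cv2.resize(a,(266,400),interpolation=2)
m=np.hstack([R(w[290:384,228:291]),R(s[135:195,205:245]),R(d[125:185,245:285])])
cv2.imwrite("pics/m6.png",m[:,:,::-1])
E
```

```text
[0.5537 0.137  0.1298] [-0.0812  0.9967 -0.0005 -0.0018] [ 0.1684 -0.7554 -0.4887]
```

View pics/m6.png

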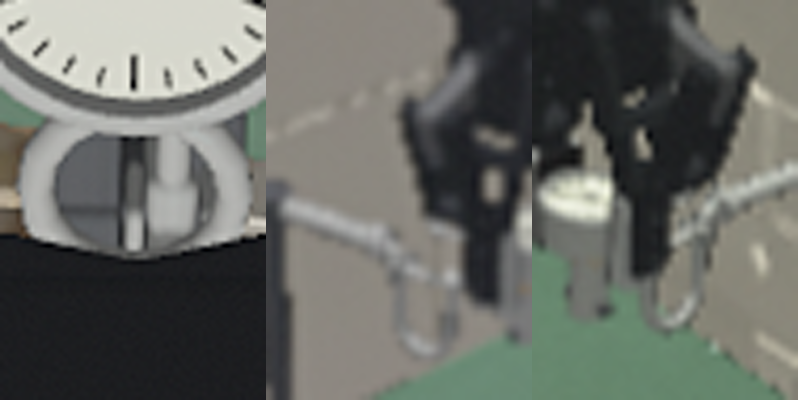

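The wrist crop shows the ring opening centred at column 260 and the gate and pivot seen through it at about column 269.5. The hook is therefore about 5 mm further in +y. I'll shift and re-measure numerically.

>>> {"api": "step_arm", "payload": {"targets": "-0.2 0 0.008 0 0 0 -0.03; -0.2 0 0.008 0 0 0 -0.03; -0.2 0 0.008 0 0 0 -0.03; -0.2 0 0.008 0 0 0 -0.03; -0.2 0 0.008 0 0 0 -0.03"}}

```text
clock: 7.03
eef_pos: [0.5549, 0.143, 0.1315]
tool_rot: [-0.071, 0.997, 0.0, 0.001]
ft_force: [-0.0, 0.2, -1.2]
grip_width: 0.0381
grasp_force: 60.9
```

```bash
python3 - <<'E'
from h import *
o=bot.get_obs();print(o["eef_pos"],o["tool_rot"],o["ft_force"])
w=bot.camera("wrist");cv2.imwrite("pics/5w.png",w[:,:,::-1]);W=bot.camera_info("wrist")
a=cv2.imread("pics/4w.png",0);b=cv2.imread("pics/5w.png",0)
for r in(325,330,335,340): print(r,a[r,232:290],"\n   ",b[r,232:290])
E
```

```text
[0.5549 0.143  0.1315] [-0.0707  0.9975  0.      0.0006] [-0.0054  0.1561 -1.2291]
325 [ 71  89 132 148 158 167 172 177 180 181 177 158 117  89  95  97  96  96
  97  95  95  94  95  92  68  41  45  46  44  46  70  92  93 126 164 175
 179 179 175 167 141  88 116 168 179 180 181 178 173 167 159 146 126  99
 101 122 121 120] 
    [ 84  97 132 148 160 167 173 178 181 182 180 156 105  90  94  97  97  94
  89  92  94  83  69 102 110 143 175 183 183 174 158 126  95  86  68  92
  93  92  93  99  94  88 118 170 179 181 182 180 174 168 160 147 129  98
  88 107 111 115]
330 [103 149 164 172 177 180 178 172 151  99  90  96  97  97  97  96  96  96
  96  95  94  93  96  90  56  45  79  96  95  84  66  87  94 134 168 176
 179 179 173 163 132  83  91  89  87  84 122 171 177 180 180 176 169 159
 132  99 119 119] 
    [106 148 165 172 179 181 179 173 152 102  93  96  97  97  97  98  83  68
  93  94  91  76 110 172 174 179 177 180 181 179 177 176 172 154  58  88
  93  95  82  63 100  96  96  98  97  89 122 171 178 180 181 177 170 159
 134 104 122 122]
335 [121 165 173 178 180 178 169 152 114  78  95  9
[... 214 characters left out ...]
1 179 171 154 116  66  74  75  74  74  75  73  68 123
 186 187 167 105 104 165 177 180 178 181 183 180 178 176 164 132  84 143
 181 188 166  67  73  75  73  73  73  70  73 120 166 176 180 180 176 170
 158 135 116 118]
340 [ 63 109 173 175 179 180 175 168 154 128  90  80  79  80  79  78  79  80
  78  76  77  79  81  70  57  97 128 148 149 126 101 152 170 176 176 177
 179 179 176 174 171 152 105  93 124 108 121 154 166 174 179 179 175 165
 141 132 121 119] 
    [ 71 112 172 176 180 181 177 169 155 128  91  88  96  97  96  98  87 119
 180 183 164 102  63 111 115 118 120 120 117 117 116 114 111  89  71 148
 178 182 155  75  99 100  99 100  95  96 126 154 168 175 180 180 176 166
 148 160 162 162]
```

The gate fork is now centred in the ring (columns 260 and 259.3). I'll go down to just under the nose top and check the force.

>>> {"api": "step_arm", "payload": {"targets": "-0.2 -0.002 0 -0.02 0 0 0; -0.2 -0.002 0 -0.036 0 0 0; -0.2 -0.002 0 -0.046 0 0 0; -0.2 -0.002 0 -0.046 0 0 0; -0.2 -0.002 0 -0.046 0 0 0"}}

```text
clock: 7.5
eef_pos: [0.5525, 0.1427, 0.107]
tool_rot: [-0.071, 0.998, -0.0, -0.001]
ft_force: [-2.3, -0.5, 2.0]
grip_width: 0.0385
grasp_force: 61.0
```

>>> {"api": "step_arm", "payload": {"targets": "-0.2 0 0 0 0 0 0; -0.2 0 0 0 0 0 0; -0.2 0 0 0 0 0 0"}}

```text
clock: 7.75
eef_pos: [0.5536, 0.143, 0.1082]
tool_rot: [-0.071, 0.998, 0.0, 0.0]
ft_force: [-1.8, 0.6, 1.2]
grip_width: 0.038
grasp_force: 61.0
```

```bash
python3 - <<'E'
from h import *
o=bot.get_obs();print(o["eef_pos"],o["tool_rot"],o["ft_force"],o["ft_torque"])
w=bot.camera("wrist");s=bot.camera("scene");d=bot.camera("side")
for n,i in(("w",w),("s",s),("d",d)):cv2.imwrite(f"pics/6{n}.png",i[:,:,::-1])
a=cv2.imread("pics/6w.png",0)
for c in(253,260,266): print(c,a[285:360,c])
for r in(320,328,336): print(r,a[r,232:290])
E
```

```text
[0.5536 0.143  0.1082] [-0.0706  0.9975  0.0001  0.0002] [-1.8113  0.5504  1.2349] [-0.0619  0.1396 -0.0186]
253 [217 214 213 214 213 214 213 214 213 213 213 213 213 213 213 213 213 213
 213 215 209 202 224 221 218 217 216 184  80  94  93  98 148 184 180 175
 137  84  89  88  87  92 104 114 124 134 141 146 152 157 161 165 155 110
  55  47  49  52  52  52  54  52  57  75  74  21  28  28  29  28  26  26
  28  28  28]
260 [223 215 213 214 213 213 214 213 213 214 213 213 213 213 213 213 216 201
 139 140 142 143 144 145 144 144 186 214 147  86  94  90 124 173 180 183
 168  89  84  95 104 113 125 134 142 150 159 168 176 180 184 183 180 179
 177 173 172 179 177 177 176 176 179 176 143  72  19  26  28  28  25  27
  27  27  28]
266 [213 213 213 214 213 213 214 213 213 214 213 213 213 212 213 213 213 213
 213 214 210 198 200 206 206 213 221 205 110  89  93  87 138 186 179 181
 161  90  90  90  89  91 101 111 121 131 139 145 149 154 158 159 142  97
  36  40  44  45  45  45  44  38  39  68  80  19  26  28  30  28  27  27
  28  29  29]
320 [126 118  82  82  86  94 121 141 153 159 164 168 173 176 175 175 175 183
 175 167 174 175 177 181 182 182 181 183 183 183 181 181 181 181 181 180
 181 181 176 174 172 171 170 161 157 152 145 137 125  99  83  83  85 112
 123 122 121 121]
328 [118 126 156 166 172 177 179 179 177 156 103  91  96  90  65  79  99  98
  95  91 102 114 122 127 128 130 132 134 134 135 133 130 127 120 111  99
  89  96  97  89  65  85  97  90 111 160 179 180 180 177 172 166 158 146
 125 112 118 118]
336 [110 171 174 178 179 176 166 149 119  83  97  96  95  95  94  95  94  94
  95  91 120 165 166 169 170 174 178 183 183 181 176 173 171 167 159 131
  89  94  96 100  98  97  95  95  97  98  91 113 161 174 178 179 176 170
 159 138 109 120]
```

The nose ball shows inside the ring (columns 252–267, rows about 324–342), slightly toward its near side. I'll move back 3 mm and press down.

>>> {"api": "step_arm", "payload": {"targets": "-0.2 -0.006 0 0 0 0 0; -0.2 -0.006 0 0 0 0 0; -0.2 -0.006 0 -0.01 0 0 0; -0.2 -0.006 0 -0.02 0 0 0; -0.2 -0.006 0 -0.026 0 0 0; -0.2 -0.006 0 -0.026 0 0 0; -0.2 -0.006 0 -0.026 0 0 0"}}

```text
clock: 8.48
eef_pos: [0.5487, 0.1427, 0.0935]
tool_rot: [-0.071, 0.997, -0.0, -0.002]
ft_force: [-2.6, 0.6, -0.7]
grip_width: 0.0385
grasp_force: 61.1
```

>>> {"api": "step_arm", "payload": {"targets": "-0.2 0 0 0 0 0 0; -0.2 0 0 0 0 0 0; -0.2 0 0 0 0 0 0"}}

```text
clock: 8.73
eef_pos: [0.5489, 0.1427, 0.0939]
tool_rot: [-0.071, 0.997, -0.0, -0.002]
ft_force: [-5.2, -0.8, -1.1]
grip_width: 0.0382
grasp_force: 61.1
```

```bash
python3 - <<'E'
from h import *
o=bot.get_obs();print(o["eef_pos"],o["tool_rot"],o["ft_force"],o["ft_torque"])
w=bot.camera("wrist");s=bot.camera("scene");d=bot.camera("side")
for n,i in(("w",w),("s",s),("d",d)):cv2.imwrite(f"pics/7{n}.png",i[:,:,::-1])
def dial(f):
    g=cv2.imread(f,0)[230:330,200:320]; m=((g>195)*255).astype(np.uint8)
    n,l,st,c=cv2.connectedComponentsWithStats(m);k=1+np.argmax(st[1:,4]);return st[k],c[k]+[200,230]
for k in("w2","w3","4w","5w","6w","7w"):print(k,*dial(f"pics/{k}.png"))
R=lambda a,w=266:cv2.resize(a,(w,500),interpolation=2)
m=np.hstack([R(w[290:384,228:291],330),R(s[135:195,210:240],235),R(d[130:190,245:275],235)])
cv2.imwrite("pics/m7.png",m[:,:,::-1])
E
```

```text
[0.5489 0.1427 0.0939] [-0.0707  0.9975 -0.0002 -0.0018] [-5.1985 -0.8439 -1.0784] [-0.1106  0.9649  0.0347]
w2 [  20   14   81   69 3690] [259.5762 276.8637]
w3 [  20   13   81   70 4023] [259.8354 276.9737]
4w [  20   13   81   70 3967] [259.8583 277.1603]
5w [  20   13   81   70 3986] [259.8179 277.0763]
6w [  20   13   81   70 4013] [259.8086 276.9442]
7w [  20   13   81   70 3954] [259.8531 277.1356]
```

View pics/m7.png

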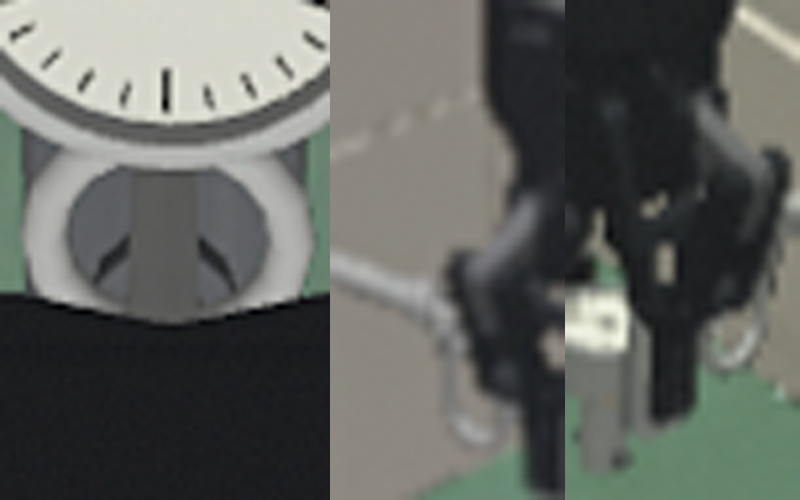

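The nose wire is centred inside the ring. The pure -x force suggests the bar is bearing on a steep gate too near its pivot, so I'll ease back in -x.

>>> {"api": "step_arm", "payload": {"targets": "-0.2 -0.003 0 0 0 0 0; -0.2 -0.006 0 0 0 0 0; -0.2 -0.006 0 0 0 0 0; -0.2 -0.006 0 0 0 0 0"}}

```text
clock: 9.22
eef_pos: [0.5481, 0.1428, 0.095]
tool_rot: [-0.07, 0.998, -0.0, 0.001]
ft_force: [-0.6, -1.9, -3.0]
grip_width: 0.0382
grasp_force: 60.9
```

>>> {"api": "step_arm", "payload": {"targets": "-0.2 0 0 -0.004 0 0 0; -0.2 0 0 -0.008 0 0 0; -0.2 0 0 -0.012 0 0 0; -0.2 0 0 -0.012 0 0 0; -0.2 0 0 -0.012 0 0 0"}}

```text
clock: 9.63
eef_pos: [0.5485, 0.1434, 0.0891]
tool_rot: [-0.071, 0.997, 0.0, 0.001]
ft_force: [1.5, 0.1, -1.3]
grip_width: 0.0383
grasp_force: 60.9
```

```bash
python3 - <<'E'
from h import *
o=bot.get_obs();print(o["eef_pos"],o["tool_rot"],o["ft_force"],o["ft_torque"])
E
```

```text
[0.5485 0.1434 0.0891] [-0.0707  0.9975  0.0003  0.001 ] [ 1.5293  0.0876 -1.2891] [ 0.1057 -0.2652  0.043 ]
```

>>> {"api": "step_arm", "payload": {"targets": "-0.2 0 0 0.004 0 0 0; -0.2 0 0 0.008 0 0 0; -0.2 0 0 0.012 0 0 0; -0.2 0 0 0.016 0 0 0; -0.2 0 0 0.016 0 0 0; -0.2 0 0 0.016 0 0 0"}}

```text
clock: 10.13
eef_pos: [0.5478, 0.1431, 0.0975]
tool_rot: [-0.071, 0.998, 0.0, 0.001]
ft_force: [2.1, -0.8, 0.1]
grip_width: 0.0381
grasp_force: 60.9
```

>>> {"api": "step_arm", "payload": {"targets": "-0.2 0.002 0 0.006 0 0 0; -0.2 0.004 0 0.01 0 0 0; -0.2 0.004 0 0.014 0 0 0; -0.2 0.004 0 0.014 0 0 0; -0.2 0.004 0 0.014 0 0 0"}}

```text
clock: 10.55
eef_pos: [0.5485, 0.1429, 0.1028]
tool_rot: [-0.071, 0.997, -0.0, -0.001]
ft_force: [-0.3, -0.5, -5.5]
grip_width: 0.0386
grasp_force: 60.9
```

```bash
python3 - <<'E'
from h import *
o=bot.get_obs();print(o["eef_pos"],o["tool_rot"],o["ft_force"],o["ft_torque"],o["grip_width"])
E
```

```text
[0.5485 0.1429 0.1028] [-0.0707  0.9975 -0.0001 -0.0013] [-0.3185 -0.5365 -5.4842] [0.0221 0.2178 0.0229] 0.038593654095166435
```

The upward probe is blocked (about 4 N downward), so the eye is inside the hook with the gate shut above it. I'll lower the bar near the bowl.

>>> {"api": "step_arm", "payload": {"targets": "-0.2 0.002 0 -0.015 0 0 0; -0.2 0.006 0 -0.03 0 0 0; -0.2 0.008 0 -0.046 0 0 0; -0.2 0.008 0 -0.046 0 0 0; -0.2 0.008 0 -0.046 0 0 0"}}

```text
clock: 10.97
eef_pos: [0.553, 0.1428, 0.0799]
tool_rot: [-0.071, 0.998, -0.0, -0.001]
ft_force: [-0.9, 0.2, -1.3]
grip_width: 0.0381
grasp_force: 61.0
```

```bash
python3 - <<'E'
import numpy as np
c,s=np.cos(np.radians(8)),np.sin(np.radians(8))
for k in range(1,9):
    f=np.radians(5.625*k);u,w=-45,-18
    du=u*np.cos(f)-w*np.sin(f)-u;dw=u*np.sin(f)+w*np.cos(f)-w
    print("-0.2 %.4f %.4f %.4f %.4f %.4f 0;"%(du*c/500,du*s/500,dw/500,s*f/(np.pi/4),-c*f/(np.pi/4)))
E
```

```text
-0.2 0.0039 0.0006 -0.0086 0.0174 -0.1238 0;
-0.2 0.0087 0.0012 -0.0169 0.0348 -0.2476 0;
-0.2 0.0142 0.0020 -0.0246 0.0522 -0.3714 0;
-0.2 0.0204 0.0029 -0.0317 0.0696 -0.4951 0;
-0.2 0.0273 0.0038 -0.0382 0.0870 -0.6189 0;
-0.2 0.0348 0.0049 -0.0439 0.1044 -0.7427 0;
-0.2 0.0428 0.0060 -0.0489 0.1218 -0.8665 0;
-0.2 0.0513 0.0072 -0.0531 0.1392 -0.9903 0;
```

Now I'll tilt the gauge about its bar so that it hangs more gently, in two halves with a check between.

>>> {"api": "step_arm", "payload": {"targets": "-0.2 0.004 0.001 -0.009 0.017 -0.124 0; -0.2 0.009 0.001 -0.017 0.035 -0.248 0; -0.2 0.014 0.002 -0.025 0.052 -0.371 0; -0.2 0.02 0.003 -0.032 0.07 -0.495 0; -0.2 0.02 0.003 -0.032 0.07 -0.495 0"}}

```text
clock: 11.38
eef_pos: [0.5603, 0.143, 0.0634]
tool_rot: [-0.069, 0.978, 0.013, 0.196]
ft_force: [0.6, -0.2, -0.0]
grip_width: 0.0384
grasp_force: 61.3
```

>>> {"api": "step_arm", "payload": {"targets": "-0.2 0.007 0.001 -0.007 0.017 -0.124 0; -0.2 0.014 0.002 -0.012 0.035 -0.248 0; -0.2 0.022 0.003 -0.017 0.052 -0.371 0; -0.2 0.031 0.004 -0.021 0.07 -0.495 0; -0.2 0.031 0.004 -0.021 0.07 -0.495 0; -0.2 0.031 0.004 -0.021 0.07 -0.495 0"}}

```text
clock: 11.88
eef_pos: [0.5775, 0.1462, 0.0524]
tool_rot: [-0.066, 0.922, 0.026, 0.38]
ft_force: [-1.0, 0.3, -1.2]
grip_width: 0.038
grasp_force: 61.3
```

```bash
python3 - <<'E'
from h import *
o=bot.get_obs();print(o["eef_pos"],o["tool_rot"],o["ft_force"],o["joint_pos"])
E
```

```text
[0.5775 0.1462 0.0524] [-0.0656  0.9223  0.0264  0.38  ] [-1.025   0.3267 -1.158 ] [ 0.3079  0.3491 -0.865  -0.4179 -0.1178  0.1178]
```

>>> {"api": "step_arm", "payload": {"targets": "0.5 0 0 0 0 0 0; 0.5 0 0 0 0 0 0; 0.5 0 0 0 0 0 0; 0.5 0 0 0 0 0 0; 0.5 0 0 0 0 0 0; 0.5 0 0 0 0 0 0; 0.5 0 0 0 0 0 0; 0.5 0 0 0 0 0 0; 0.5 0 0 0 0 0 0"}}

```text
clock: 12.63
eef_pos: [0.579, 0.1465, 0.0543]
tool_rot: [-0.065, 0.922, 0.027, 0.382]
ft_force: [-0.0, -0.4, 0.2]
grip_width: 0.0641
grasp_force: 0.0
```

>>> {"api": "step_arm", "payload": {"targets": "0.5 -0.02 -0.003 0.02 0 0 0; 0.5 -0.05 -0.007 0.05 0 0 0; 0.5 -0.09 -0.013 0.09 0 0 0; 0.5 -0.14 -0.02 0.14 0 0 0; 0.5 -0.19 -0.027 0.19 0 0 0; 0.5 -0.24 -0.034 0.24 0 0 0; 0.5 -0.24 -0.034 0.24 0 0 0; 0.5 -0.24 -0.034 0.24 0 0 0"}}

```text
clock: 13.3
eef_pos: [0.4596, 0.1301, 0.178]
tool_rot: [-0.065, 0.92, 0.028, 0.385]
ft_force: [0.0, 0.6, 0.5]
grip_width: 0.0638
grasp_force: 0.0
```

```bash
python3 - <<'E'
from h import *
C={"scene":bot.camera_info("scene"),"side":bot.camera_info("side")}
rc=[]
for n in C:
    im=bot.camera(n);cv2.imwrite(f"pics/8{n}.png",im[:,:,::-1]);a=cv2.imread(f"pics/{n}0.png");b=im[:,:,::-1]
    d=cv2.absdiff(a,np.ascontiguousarray(b)).max(2)
    p=proj(C[n],[.59,.146,.055]);u,v=p.astype(int)
    x0,x1,y0,y1=u-14,u+14,v-18,v+18
    m=d[y0:y1,x0:x1]>25;yy,xx=np.nonzero(m);print(n,"expect",p,"n",m.sum(),"cen",xx.mean()+x0,yy.mean()+y0,"bbox",xx.min()+x0,xx.max()+x0,yy.min()+y0,yy.max()+y0,"meanRGB",b[y0:y1,x0:x1][m].mean(0))
    g=a.max(2);p=proj(C[n],[.4526,.2616,.015]);u,v=p.astype(int);k=g[v-15:v+15,u-15:u+15]<55
    nn,l,st,c=cv2.connectedComponentsWithStats(k.astype(np.uint8));j=1+np.argmax(st[1:,4]);cc=c[j]+[u-15,v-15]
    print(" cap exp",p,"cen",cc,st[j]);rc.append(ray(C[n],cc))
print("cap",tri(rc),[atz(r,.015) for r in rc])
E
```

```text
scene expect [231.4459 198.4195] n 177 cen 235.4406779661017 198.80225988700565 bbox 225 243 188 206 meanRGB [151.9153 157.5141 155.6045]
 cap exp [237.3759 250.8315] cen [237.4717 252.0377] [ 10  10  12  15 159]
side expect [262.389  186.1481] n 224 cen 260.54017857142856 186.20535714285714 bbox 252 271 171 195 meanRGB [144.9018 157.5312 152.7455]
 cap exp [194.3411 194.4613] cen [194.2192 194.637 ] [ 10   9  12  14 146]
cap (array([0.452 , 0.2627, 0.0132]), [np.float64(0.0009736708390267179), np.float64(0.0009736708390267257)]) [array([0.4492, 0.2647, 0.015 ]), array([0.4519, 0.261 , 0.015 ])]
```

The gauge hangs at the expected place: a light blob about 19 px wide is centred below the bowl in both views. The cap refines to (0.452,0.2625). I'll bring the tool upright and go above the cap.

>>> {"api": "step_arm", "payload": {"targets": "0.5 -0.003 0.03 0.02 -0.017 0.124 0; 0.5 -0.006 0.07 0.024 -0.035 0.248 0; 0.5 -0.009 0.11 0.024 -0.052 0.371 0; 0.5 -0.012 0.15 0.024 -0.07 0.495 0; 0.5 -0.015 0.19 0.024 -0.087 0.619 0; 0.5 -0.015 0.23 0.024 -0.104 0.743 0; 0.5 -0.015 0.265 0.024 -0.122 0.866 0; 0.5 -0.015 0.265 0.024 -0.139 0.99 0; 0.5 -0.015 0.265 0.024 -0.139 0.99 0; 0.5 -0.015 0.265 0.024 -0.139 0.99 0"}}

```text
clock: 14.23
eef_pos: [0.4526, 0.2619, 0.1812]
tool_rot: [-0.07, 0.998, -0.001, -0.003]
ft_force: [-0.2, -0.6, -0.4]
grip_width: 0.0639
grasp_force: 0.0
```

```bash
python3 - <<'E'
from h import *
from scipy.spatial.transform import Rotation as R
o=bot.get_obs();q=R.from_quat(o["tool_rot"]);print(o["clock"],o["eef_pos"],o["tool_rot"],q.as_matrix())
W=bot.camera_info("wrist");im=bot.camera("wrist");cv2.imwrite("pics/w9.png",im[:,:,::-1]);np.save("w9.npy",W,allow_pickle=True)
g=im.max(2);p=proj(W,[.452,.2625,.03]);print("exp",p,proj(W,[.452,.2625,.0]))
u,v=p.astype(int);k=(g[v-45:v+30,u-45:u+45]<60).astype(np.uint8)
n,l,st,c=cv2.connectedComponentsWithStats(k)
for j in range(1,n):
    if st[j,4]>60: print(c[j]+[u-45,v-45],st[j], atz(ray(W,c[j]+[u-45,v-45]),.02))
E
```

```text
14.2333 [0.4526 0.2619 0.1812] [-0.0699  0.9975 -0.0013 -0.0028] [[-0.9902 -0.1396 -0.0054]
 [-0.1395  0.9902 -0.0031]
 [ 0.0058 -0.0023 -1.    ]]
exp [260.43   172.5018] [260.4849 165.5872]
[261.8275 171.1074] [ 31  26  33  37 968] [0.4529 0.264  0.02  ]
```

>>> {"api": "step_arm", "payload": {"targets": "0.3 0 0 -0.07 0 0 0; 0.3 0 0 -0.14 0 0 0; 0.3 0 0 -0.21 0 0 0; 0.3 0 0 -0.28 0 0 0; 0.3 0 0 -0.33 0 0 0; 0.3 0 0 -0.33 0 0 0; 0.3 0 0 -0.33 0 0 0"}}

```text
clock: 14.87
eef_pos: [0.4494, 0.2607, 0.0204]
tool_rot: [-0.07, 0.998, -0.0, -0.001]
ft_force: [1.7, 0.3, 0.7]
grip_width: 0.0555
grasp_force: 0.0
```

>>> {"api": "step_arm", "payload": {"targets": "0.3 0 0 -0.02 0 0 0; 0.3 0 0 -0.03 0 0 0; 0.3 0 0 -0.03 0 0 0; 0.3 0 0 -0.03 0 0 0; -0.6 0 0 -0.03 0 0 0; -0.6 0 0 -0.03 0 0 0; -0.6 0 0 -0.03 0 0 0; -0.6 0 0 -0.03 0 0 0; -0.6 0 0 -0.03 0 0 0; -0.6 0 0 -0.03 0 0 0"}}

```text
clock: 15.7
eef_pos: [0.4522, 0.2624, 0.0073]
tool_rot: [-0.07, 0.998, 0.001, 0.001]
ft_force: [-0.4, 0.1, 6.9]
grip_width: 0.0302
grasp_force: 61.0
```

The cap is gripped. I'll lift it and carry it towards the port, turning to the yaw used for the gauge.

>>> {"api": "step_arm", "payload": {"targets": "-0.6 0 0 0.06 0 0 0; -0.6 0 0 0.13 0 0 0; -0.6 0 0 0.2 0 0 -0.05; -0.6 0.01 -0.06 0.27 0 0 -0.12; -0.6 0.02 -0.12 0.34 0 0 -0.2; -0.6 0.03 -0.19 0.38 0 0 -0.28; -0.6 0.04 -0.26 0.38 0 0 -0.36; -0.6 0.05 -0.33 0.38 0 0 -0.378; -0.6 0.06 -0.4 0.38 0 0 -0.378; -0.6 0.07 -0.47 0.38 0 0 -0.378"}}

```text
clock: 16.53
eef_pos: [0.4865, 0.0253, 0.1968]
tool_rot: [0.078, 0.997, 0.0, 0.001]
ft_force: [0.9, -0.7, 0.0]
grip_width: 0.0301
grasp_force: 61.7
```

>>> {"api": "step_arm", "payload": {"targets": "-0.6 0.01 -0.07 0 0 0 0; -0.6 0.02 -0.14 0 0 0 0; -0.6 0.03 -0.21 0 0 0 0; -0.6 0.04 -0.28 0 0 0 0; -0.6 0.05 -0.35 0 0 0 0; -0.6 0.059 -0.4 0 0 0 0; -0.6 0.059 -0.425 0 0 0 0; -0.6 0.059 -0.425 0 0 0 0; -0.6 0.059 -0.425 0 0 0 0; -0.6 0.059 -0.425 0 0 0 0"}}

```text
clock: 17.37
eef_pos: [0.5156, -0.1843, 0.1961]
tool_rot: [0.077, 0.997, 0.001, -0.0]
ft_force: [-0.8, -0.8, 0.2]
grip_width: 0.0305
grasp_force: 61.7
```

```bash
python3 - <<'E'
from h import *
o=bot.get_obs();print(o["clock"],o["eef_pos"],o["tool_rot"],o["ft_force"],o["joint_pos"])
W=bot.camera_info("wrist");im=bot.camera("wrist");cv2.imwrite("pics/w10.png",im[:,:,::-1]);np.save("w10.npy",W,allow_pickle=True)
e=o["eef_pos"];p=proj(W,[*e[:2],e[2]+.024]);print("cap top exp",p)
g=im.max(2)
for r in range(235,300,5): print(r,g[r,205:315:2])
E
```

```text
17.3667 [ 0.5156 -0.1843  0.1961] [ 0.0773  0.997   0.0008 -0.0003] [-0.8045 -0.847   0.1697] [-0.3441  0.3524  0.0665  1.286   0.0013 -0.1892]
cap top exp [257.2615 273.6472]
235 [138 136 135 136 129  99 100 100 100 103  16  20 113  26  20  21  21  23
  22  23  22  23  21  22  24  29  30  20  23  21  23  28  23  21  20  22
  24  23  20  22  21  19  19 145  19  19 103  99  99  99  99 118 141 142
 142]
240 [136 135 136 135  99 101 100 100 102  70  27  25  20  20  21  21  22  22
  18  39  26  21  22  21  23  22  22  24  23  21  24  24  22  19  21  22
  35  42  25  23  24  22  21  23  25  27  45 104 101 100 100  99 126 138
 138]
245 [ 31  29  26 107 101 100 100 102  97  21  27  25  22  20  31  37  20  22
  23  27  29  29  30  32  34  36  38  39  41  35  37  34  34  27  29  28
  26  23  21  19  21  35  19  22  23  27  24  78 101 100 101 100 104  37
  30]
250 [ 32  25 100 101 100 100 100 105  28  27  23  23  21  23  22  25  27  30
  34  42  43  44  43  42  43  42  43  43  42  43  43  42  43  42  44  42
  43  37  31  29  27  22  21  20  23  26  28  25 108 100 100 100 101 100
  22]
255 [ 46
[... 1240 characters left out ...]
 43  42  42  42  43  45  43  26  24  21  53  62 152 202 151  28
  34]
285 [32 32 31 31 31 35 68 65 22 25 25 22 44 42 43 45 45 39 42 41 44 42 41 43
 44 42 44 44 42 43 45 42 42 40 43 41 41 42 43 42 42 40 42 43 30 24 22 22
 61 66 39 31 31 32 31]
290 [ 32  32  33  31  32  30  67  68  18  25  16 121  98  32  42  43  43  42
  44  43  42  44  42  43  41  41  41  44  43  43  42  42  42  43  44  44
  43  40  41  42  42  44  38  84 138  18  26  20  70  66  32  29  33  31
  33]
295 [ 31  30  33  31  33  27  69  67  29  24  33 143 135 135 136  46  40  41
  43  44  44  44  45  45  42  43  40  42  41  42  42  43  44  41  43  40
  42  42  42  41  36 125 139 136 141  54  22  25  70  67  24  30  32  32
  32]
```

```bash
cat > fit.py <<'E'
from h import *
def big(m):
    m=cv2.morphologyEx(m.astype(np.uint8),cv2.MORPH_OPEN,np.ones((3,3)))
    m=cv2.morphologyEx(m,cv2.MORPH_CLOSE,np.ones((5,5)))
    c=max(cv2.findContours(m,cv2.RETR_EXTERNAL,cv2.CHAIN_APPROX_NONE)[0],key=cv2.contourArea); return cv2.convexHull(c)
def cap(f):
    g=cv2.imread(f).max(2).astype(int)[235:325,215:310]; return cv2.fitEllipse(big((g>35)&(g<50))),(215,235)
def dial(f):
    g=cv2.imread(f,0)[230:325,200:320]; return cv2.fitEllipse(big(g>195)),(200,230)
E
python3 - <<'E'
from fit import *
for n,f in(("w10",cap),("w2",dial),("w3",dial)):
    e,o=f(f"pics/{n}.png");print(n,np.array(e[0])+o,e[1],e[2])
im=cv2.imread("pics/w10.png");g=cv2.cvtColor(im,cv2.COLOR_BGR2GRAY)
W=np.load("w10.npy",allow_pickle=True).item();print("port exp",proj(W,[.5155,-.185,.086]),proj(W,[.5155,-.185,.077]))
print(g[176:196:2,240:286])
print(g[150:226,262])
E
```

```text
w10 [260.216  274.3142] (58.911434173583984, 68.89366149902344) 89.65037536621094
w2 [259.9089 277.462 ] (68.15885925292969, 80.10331726074219) 93.55172729492188
w3 [260.0244 277.3309] (69.95541381835938, 81.014892578125) 94.63839721679688
port exp [257.7168 184.616 ] [257.7846 181.6509]
[[190 189 190 191 190 191 191 191 186 154 100  81 108 150 182 195 193 188
  176 171 166 163 163 167 175 185 189 189 189 173 124  69 104 160 180 190
  187 186 187 187 188 189 189 189 188 187]
 [191 190 189 189 187 187 188 182 150  93 121 179 194 191 185 182 170 119
  137 179 185 193 194 173 140 130 176 182 181 192 192 164  95 102 161 181
  192 190 190 189 187 186 186 186 187 187]
 [187 185 185 183 184 185 183 156 110 122 186 191 183 178 191 180 135 195
  198 196 193 191 190 191 195 186 162 174 187 185 187 191 183 139 119 168
  188 188 186 187 188 189 190 191 191 191]
 [183 183 185 186 187 190 187 147 118 178 190 181 178 193 190 186 181 195
  194 194 191 190 189 190 192 195 185 161 187 187 184 173 193 185 145 149
  182 192 191 191 191 190 190 189 189 188]
 [188 189 191 191 191 193 186 153 154 188 179 1
[... 709 characters left out ...]
89 188]
 [191 191 191 191 190 189 188 187 187 186 186 192 186 128  81  89  90  91
   89  88  87  86  88  90  92  91  91  88  87 119 172 197 190 186 190 190
  190 189 189 189 189 188 188 189 188 188]
 [189 188 188 187 188 189 189 190 191 192 190 184 191 193 171 122  96  86
   89  91  93  93  93  92  90  86  93 141 186 199 196 190 187 190 189 189
  189 188 188 188 189 189 189 189 189 189]]
[177 193 189 187 187 188 190 190 189 190 190 187 185 187 188 190 190 191
 192 180 131  85  83 145 199 191 163 131 194 192 190 189 189 189 190 190
 190 189 187 192 178 102  88  93  93  89 152 202 192 187 189 190 190 190
 187 187 188 189 187 188 189 192 193 194 196 170  12  13  19  20  21  21
  19  19  21  21]
```

```bash
python3 - <<'E'
from h import *
W=lambda k:np.load(k+".npy",allow_pickle=True).item()
e10=np.array([.5156,-.1843,.1961]);e2=np.array([.5164,-.1852,.1853]);e3=np.array([.5991,.0399,.2374])
ax=np.array([.9877,-.1565,0]);ay=np.array([.1565,.9877,0])
c=atz(ray(W("w10"),(260.2,274.3)),e10[2]+.0227);p=atz(ray(W("w10"),(261.,186.4)),.086)
for h in(.031,.028):
    d=atz(ray(W("w2"),(259.9,277.5)),e2[2]+h);print("dial-tcp",h,(d-e2)@ax*1e3,(d-e2)@ay*1e3)
print("cap-tcp",(c-e10)@ax*1e3,(c-e10)@ay*1e3)
print("port-tcp",(p-e10)@ax*1e3,(p-e10)@ay*1e3,p)
g=np.array([.5166,-.1852,.0938]);print("grip tcp rel e10",(g-e10)@ax*1e3,(g-e10)@ay*1e3)
d1=atz(ray(W("w1"),(262.4,182.7)),.112);print("w1 dial rel e10",(d1-e10)@ax*1e3,(d1-e10)@ay*1e3)
E
```

```text
dial-tcp 0.031 -2.711051838551272 1.2075280273049147
dial-tcp 0.028 -0.8007031388975651 1.201018211781198
cap-tcp 1.1569219405745832 1.192242696796934
port-tcp 1.527913926184331 1.9827224264734822 [ 0.5174 -0.1826  0.086 ]
grip tcp rel e10 1.1285500000000026 -0.7324300000000117
w1 dial rel e10 0.8327780097741072 2.4012848920273266
```

>>> {"api": "step_arm", "payload": {"targets": "-0.6 0 0 -0.06 0 0 0; -0.6 0 0 -0.12 0 0 0; -0.6 0 0 -0.17 0 0 0; -0.6 0 0 -0.19 0 0 0; -0.6 0 0 -0.19 0 0 0; -0.6 0 0 -0.19 0 0 0; -0.6 0 0 -0.19 0 0 0"}}

```text
clock: 18.0
eef_pos: [0.5174, -0.1854, 0.1031]
tool_rot: [0.077, 0.997, -0.0, 0.002]
ft_force: [-0.1, -0.5, -0.0]
grip_width: 0.0302
grasp_force: 61.7
```

```bash
python3 - <<'E'
from fit import *
from scipy.spatial.transform import Rotation as R
o=bot.get_obs();print(o["eef_pos"],o["tool_rot"],o["ft_force"],R.from_quat(o["tool_rot"]).as_matrix()[:,2])
W=bot.camera_info("wrist");im=bot.camera("wrist");cv2.imwrite("pics/w11.png",im[:,:,::-1]);np.save("w11.npy",W,allow_pickle=True)
e,of=cap("pics/w11.png");print(np.array(e[0])+of,e[1])
print("flange exp",[proj(W,[*o["eef_pos"][:2],z]) for z in(.077,.086)])
g=cv2.imread("pics/w11.png",0)
for r in range(195,246,10): print(r,g[r,195:330:2])
E
```

```text
[ 0.5174 -0.1854  0.1031] [ 0.0774  0.997  -0.      0.0016] [-0.0808 -0.537  -0.005 ] [ 0.0032 -0.0003 -1.    ]
[260.2555 274.2219] (58.51637268066406, 68.75666809082031)
flange exp [array([258.0042, 225.6196]), array([257.8908, 232.3289])]
195 [220 227 227 227 226 226 227 227 226 226 226 229 200 150 174 187 185 184
 184 184 185 186 186 187 187 187 187 186 186 186 186 185 183 183 183 183
 184 185 185 185 186 185 186 185 185 185 184 185 185 185 183 182 181 180
 165 144 201 232 232 229 227 227 227 228 217 194 180 186]
205 [181 179 213 227 229 230 228 226 224 223 143 176 188 187 187 187 186 185
 185 184 182 182 183 184 185 186 187 187 187 188 186 183 163 155 146 155
 168 175 180 183 180 178 179 180 181 182 184 187 187 186 185 185 185 186
 185 182 182 168 142 230 226 224 223 224 226 228 217 194]
215 [121 172 157 146 169 215 223 225 213 154 185 185 186 187 187 187 186 185
 186 186 187 186 186 186 182 144  86  93  95 143 187 183 182 179 176 176
 185 197 193 146  91  85  82 156 182 183 184 184 184 186 185 183 182 181
 182 184 185 187 189 154 207 225 222 212 199 190 185 188]
225 [147 179 166 165 173 181 180 126 133 176 186 185 183 181 180 180 179 180
 182 184 191 122  11  20  22  21  19  21  20  22  21  22  19  18  22  17
  20  22  21  19  20  22  19  16  35 179 188 186 184 185 186 186 186 185
 183 183 184 184 184 172 170 186 183 172 140 132 134 136]
235 [134 133 131 129 129 153 189 186 187 157  93  96  96  96 100  11  10 155
  31  19  20  21  19  21  20  18  20  22  19  21  28  30  19  21  18  22
  25  21  21  19  20  18  23  20  19  21  20  19 198  10  16 101  96  96
  96  93 145 187 179 152 136 136 137 138 136 136 137 138]
245 [131 132 135  56  22  25  26  19 103  98  97  97  98  95  19  24  24  19
  20  27  36  19  22  23  24  27  28  29  31  32  35  35  39  36  36  37
  31  32  26  27  27  25  25  20  18  19  34  17  22  21  25  19  74  99
  98  98  98 101  32  25  26  24  37 138 140 137 139 139]
```

```bash
python3 - <<'E'
from fit import *
ax=np.array([.9877,-.1565,0]);ay=np.array([.1565,.9877,0]);e10=np.array([.5156,-.1843,0])
for n,r,z,lim in(("w10",.030,.077,110),("w11",.030,.077,75),("w2",.030,.077,110),("w10",.0115,.077,60),("w11",.0115,.077,60),("w10",.0085,.086,180)):
    W=np.load(n+".npy",allow_pickle=True).item();g=cv2.GaussianBlur(cv2.imread(f"pics/{n}.png",0),(0,0),.6).astype(np.float32)
    th=np.radians(180+np.arange(-lim,lim+1,3));best=[]
    for a in np.arange(-5,6,.2):
        for b in np.arange(-3,6,.2):
            P=[proj(W,[*(e10+(a*1e-3+r*np.cos(t))*ax+(b*1e-3+r*np.sin(t))*ay)[:2],z]) for t in th[::3]]
            P=np.float32(P)[None];best.append((cv2.remap(g,P[...,0],P[...,1],1).mean(),a,b))
    best.sort();print(n,r,z,np.round(best[:4],1).tolist())
c=atz(ray(np.load("w11.npy",allow_pickle=True).item(),(260.25,274.2)),.1031+.0227);print("cap11 rel e10",(c-e10)@ax*1e3,(c-e10)@ay*1e3)
E
```

```text
w10 0.03 0.077 [[167.8, 2.4, 1.6], [167.9, 2.4, 1.8], [168.0, 2.2, 1.6], [168.0, 2.2, 1.8]]
w11 0.03 0.077 [[157.9, 1.6, 2.4], [158.0, 1.6, 2.2], [158.3, 1.6, 2.0], [158.4, 1.6, 2.6]]
w2 0.03 0.077 [[153.9, 2.0, 1.8], [154.0, 2.2, 1.8], [154.1, 2.0, 1.6], [154.1, 2.0, 2.4]]
w10 0.0115 0.077 [[98.5, 2.8, 2.0], [98.7, 2.6, 2.0], [98.8, 2.8, 1.8], [98.9, 2.8, 2.2]]
w11 0.0115 0.077 [[85.7, 4.2, 2.2], [85.8, 4.2, 2.4], [86.0, 4.4, 2.2], [86.0, 4.4, 2.4]]
w10 0.0085 0.086 [[120.5, -2.2, 1.8], [120.7, -2.2, 2.0], [120.9, -2.4, 1.8], [121.1, -2.2, 1.6]]
cap11 rel e10 2.9505863330957953 0.4527080503551602
```

>>> {"api": "step_arm", "payload": {"targets": "-0.6 -0.002 0.003 -0.006 0 0 0; -0.6 -0.002 0.003 -0.012 0 0 0; -0.6 -0.002 0.003 -0.016 0 0 0; -0.6 -0.002 0.003 -0.016 0 0 0; -0.6 -0.002 0.003 -0.016 0 0 0"}}

```text
clock: 18.47
eef_pos: [0.5148, -0.184, 0.0932]
tool_rot: [0.078, 0.997, 0.0, -0.0]
ft_force: [0.1, -0.7, -0.6]
grip_width: 0.0299
grasp_force: 61.7
```

>>> {"api": "step_arm", "payload": {"targets": "-0.6 0 0 0 0 0 0; -0.6 0 0 0 0 0 0; -0.6 0 0 0 0 0 0; -0.6 0 0 0 0 0 0"}}

```text
clock: 18.8
eef_pos: [0.5151, -0.1841, 0.0933]
tool_rot: [0.078, 0.997, 0.0, 0.0]
ft_force: [-0.0, -1.0, 0.4]
grip_width: 0.0303
grasp_force: 61.7
```

>>> {"api": "step_arm", "payload": {"targets": "-0.6 0.0014 0.001 -0.002 0 0 0; -0.6 0.0014 0.001 -0.004 0 0 0; -0.6 0.0014 0.001 -0.006 0 0 0; -0.6 0.0014 0.001 -0.008 0 0 0; -0.6 0.0014 0.001 -0.008 0 0 0; -0.6 0.0014 0.001 -0.008 0 0 0"}}

```text
clock: 19.3
eef_pos: [0.5156, -0.1835, 0.0891]
tool_rot: [0.078, 0.997, 0.0, -0.0]
ft_force: [-0.0, 0.8, -0.2]
grip_width: 0.0304
grasp_force: 61.7
```

>>> {"api": "step_arm", "payload": {"targets": "-0.6 0 0 -0.002 0 0 0; -0.6 0 0 -0.004 0 0 0; -0.6 0 0 -0.006 0 0 0; -0.6 0 0 -0.008 0 0 0; -0.6 0 0 -0.008 0 0 0; -0.6 0 0 -0.008 0 0 0"}}

```text
clock: 19.8
eef_pos: [0.5157, -0.1835, 0.0862]
tool_rot: [0.078, 0.997, 0.0, 0.0]
ft_force: [-1.7, 1.7, 4.2]
grip_width: 0.0298
grasp_force: 62.0
```

The cap seats with 4 N at exactly the expected height (TCP 0.0862). I'll release and rise.

>>> {"api": "step_arm", "payload": {"targets": "-0.3 0 0 0 0 0 0; -0.1 0 0 0 0 0 0; 0.1 0 0 0 0 0 0; 0.2 0 0 0 0 0 0; 0.2 0 0 0 0 0 0; 0.2 0 0 0.02 0 0 0; 0.2 0 0 0.06 0 0 0; 0.2 0 0 0.13 0 0 0; 0.2 0 0 0.2 0 0 0; 0.2 0 0 0.2 0 0 0"}}

```text
clock: 20.63
eef_pos: [0.5198, -0.1849, 0.1935]
tool_rot: [0.078, 0.997, -0.001, 0.007]
ft_force: [1.0, -0.2, -0.3]
grip_width: 0.0511
grasp_force: 0.0
```

```bash
python3 - <<'E'
from fit import *
o=bot.get_obs();print(o["clock"],o["eef_pos"],o["ft_force"],o["grip_width"])
C={"scene":bot.camera_info("scene"),"side":bot.camera_info("side")};rs=[]
for n in C:
    im=bot.camera(n);cv2.imwrite(f"pics/12{n}.png",im[:,:,::-1]);b=np.ascontiguousarray(im[:,:,::-1])
    u,v=proj(C[n],[.516,-.1845,.094]).astype(int);k=(b.max(2)[v-12:v+12,u-12:u+12]<60).astype(np.uint8)
    _,l,st,c=cv2.connectedComponentsWithStats(k);j=1+np.argmax(st[1:,4]);cc=c[j]+[u-12,v-12];print(n,(u,v),cc,st[j]);rs.append(ray(C[n],cc))
    a=cv2.imread(f"pics/8{n}.png");u,v=proj(C[n],[.59,.146,.06]).astype(int);s=np.s_[v-25:v+25,u-20:u+20]
    print(" gauge change",cv2.absdiff(a[s],b[s]).max(),(cv2.absdiff(a[s],b[s]).max(2)>20).sum())
print(tri(rs))
W=bot.camera_info("wrist");im=bot.camera("wrist");cv2.imwrite("pics/w12.png",im[:,:,::-1])
g=cv2.imread("pics/w12.png").max(2);u,v=proj(W,[.516,-.1835,.109]).astype(int);k=(g[v-28:v+28,u-28:u+32]<60)
h=big(k);e=cv2.fitEllipse(h);c=np.array(e[0])+[u-28,v-28];print("wrist cap",c,e[1],atz(ray(W,c),.1))
E
```

```text
20.6333 [ 0.5198 -0.1849  0.1935] [ 0.9522 -0.1519 -0.2613] 0.051123341391847606
scene (np.int64(322), np.int64(157)) [322.8675 158.3735] [ 9  9  9 10 83]
 gauge change 75 194
side (np.int64(327), np.int64(250)) [327.014  251.0211] [  4   3  17  21 285]
 gauge change 91 124
(array([ 0.5153, -0.1844,  0.0931]), [np.float64(0.0007176074089293128), np.float64(0.0007176074089293511)])
wrist cap [260.5278 189.8314] (42.589073181152344, 49.886940002441406) [ 0.5155 -0.1823  0.1   ]
```

>>> {"api": "step_arm", "payload": {"targets": "0.2 0 0 0 0 0 0; 0.2 0 0 0 0 0 0; 0.2 0 0 0 0 0 0; 0.2 0 0 0 0 0 0; 0.2 0 0 0 0 0 0; 0.2 0 0 0 0 0 0"}}

```text
clock: 21.28
eef_pos: [0.5155, -0.1834, 0.1849]
tool_rot: [0.078, 0.997, 0.0, -0.0]
ft_force: [-0.4, -0.1, -0.0]
grip_width: 0.0511
grasp_force: 0.0
```

```bash
python3 - <<'E'
from h import *
rs=[]
for n in("scene","side"):
    C=bot.camera_info(n);a=cv2.imread(f"pics/{n}0.png");o=cv2.imread(f"pics/12{n}.png");b=np.ascontiguousarray(bot.camera(n)[:,:,::-1]);cv2.imwrite(f"pics/13{n}.png",b)
    u,v=proj(C,[.59,.146,.06]).astype(int);s=np.s_[v-25:v+25,u-20:u+20]
    yy,xx=np.nonzero(cv2.absdiff(a[s],b[s]).max(2)>25);c=np.array([xx.mean()+u-20,yy.mean()+v-25])
    print(n,(u,v),"n",len(xx),c,"bbox",xx.min()+u-20,xx.max()+u-20,yy.min()+v-25,yy.max()+v-25,"moving px",(cv2.absdiff(o[s],b[s]).max(2)>20).sum());rs.append(ray(C,c))
    print(" eye/bowl",proj(C,[.60,.1465,.095]),"hanging case",proj(C,[.60,.1465,.05]))
    r=cv2.absdiff(a,b).max(2);
    for nm,p in(("tape",[.553,.413,.012]),("pen",[.381,-.069,.009]),("driver",[.58,-.09,.015])):
        q=proj(C,p).astype(int);print(" ",nm,(r[q[1]-12:q[1]+12,q[0]-20:q[0]+20]>40).sum())
print(tri(rs))
E
```

```text
scene (np.int64(231), np.int64(196)) n 160 [231.1687 199.1562] bbox 221 239 188 207 moving px 0
 eye/bowl [228.7371 184.6955] hanging case [228.8059 198.6803]
  tape 0
  pen 0
  driver 0
side (np.int64(262), np.int64(184)) n 205 [262.361  185.9171] bbox 254 273 171 195 moving px 0
 eye/bowl [265.9256 171.3578] hanging case [265.4295 186.7014]
  tape 0
  pen 13
  driver 355
(array([0.5903, 0.1474, 0.054 ]), [np.float64(0.0009126879140410239), np.float64(0.000912687914041099)])
```

```bash
python3 -c "
from workcell import bot
print(bot.job_done())"
```

```text
the job is handed in; nothing more can be done
None
```

The job is handed in: the gauge hangs still in the snap hook with the gate shut above its eye, and the dust cap sits fully down over the port. The tape and pen show no movement; the screwdriver looks undisturbed in the scene view, though it was hidden behind the gripper in the side view.

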